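# Stand the tipped solvent tin and flux bottle back up in the bench's bottle lane

## Robot

A 6-joint arm with a two-finger parallel gripper is mounted at the origin on the work surface. World frame = base frame: x ahead of the robot, y to its left, z up, the work surface at z = 0. Lengths are in mm, angles in rad, forces in N, time in s.
With the tool pointing down it reaches from about 275 to 1000 mm from the base axis. Payload 8.4 kg.
Tool frame: the origin (TCP) lies between the finger pads; the fingertips stand 17 mm ahead of it and the grasp point (between the pads) lies 2 mm behind it; z points along the fingers, y is the line along which they close (so a half turn about z gives the same grasp; the last joint's range is limited). The gripper opens to 85 mm and grips with 20 to 120 N. Pads are 22 mm wide; open, the fingers measure 114 mm over their backs; the gripper's body (76 mm by 85 mm) begins 54 mm behind the grasp point. The pads swing forward as they close: fully open they stand 13 mm farther back than shut.
Start: joints at [-1.207, 0.353, 1.633, -0, 1.155, -0.002], TCP at [223.559, -583.652, 248.281] pointing down, gripper open.
Joint ranges: [-2.63, 2.63], [-0.92, 2.1], [0.06, 2.66], [-1.3, 4.44], [0, 2.69], [-3.02, 3.02]. Speed limits (rad/s): [2.22, 2.22, 2.79, 3.14, 3.14, 3.14].

## Interface

Orientations are given as [roll, pitch, yaw] about the fixed x, y, z axes, in that order (R = Rz(yaw) Ry(pitch) Rx(roll)).
In Python, from rig import sense, grab_frame, sign_off gives the robot as it stands. The module is installed in compiled form; this text tells all that it offers.
- The arm moves only by the tool send_rows, never from a script. Its argument "moves" is a list that holds one entry, the list of rows, each a list of 7 numbers: the shift along the world's x, y, z in m, then the turn, a rotation vector about the world's x, y, z in rad, then the opening, from -1 (shut) to 1 (fully open). In form: [[[dx, dy, dz, rx, ry, rz, jaw], ...]]. A call has 1 to 10 rows; each row shifts and turns the commanded pose from where the row before left it; what a row does not reach is not made up. A row lasts 1/10 s, in which the tool goes at most 50 mm and 8.59 degrees, less where a joint would pass 70% of its speed; a pose out of reach is approached as far as the arm can. A call with a gripper value outside its range is refused whole. The fingers move at their own pace and stop on an object; "grip_force" is the grip in N (left out, the last holds). Time passes only in rows, so rows that do not move let the fingers close. It gives the time, the measured TCP pose, the force, the opening and the grip force at its end, in the units of the state.
- sense(): the state, without advancing time (a new reading comes with each control period).
- grab_frame(name): name is "scene" or "top" or "wrist"; returns a dict with "img" (400x640x3 uint8, red, green, blue), "mtx" (3x3 intrinsics, pixels), "dist" ([k1, k2, p1, p2, k3] as OpenCV has them; the pictures are not rectified), "rvec" (rotation vector, rad) and "tvec" (3), from world to camera coordinates, as OpenCV has them; the wrist camera has in their place "T_tool_cam" (4x4, takes a point from camera to tool coordinates, whose origin is the TCP and whose axes are the flange's). Camera axes: x right, y down, z forward; pixel columns grow to the right and rows downward; lengths in mm; the calibration is good to about 2 mm. A picture is of the moment at which its call begins: read the wrist's pose just before it. There is no depth.
- sign_off(): hands the job in; it is judged then, once.
The state is a dict: "clock": time; "qpos": joint angles; "qvel": joint speeds; "joint_efforts": joint torques, N m; "eef_pos": TCP position; "tcp_rot": TCP orientation; "contact_force": force on the tool from outside, world axes, zero at the start; "wrist_torque": the same for the moment, N m; "opening": opening from 0.0 (shut) to 1.0 (fully open); "grasp_force": force on a finger pad.
Only numpy, scipy, OpenCV 4.12 (cv2) and the standard library are available. Lean on these libraries where they do the work, as an engineer would, in place of code of your own. Each camera call takes 0.05 s, during which the arm holds its last target. There are 200 camera calls.

## Task

On the repair bench a square solvent tin has tipped over inside the bottle lane and an eight-sided white flux bottle has fallen out onto the work mat. Stand both upright on their bases on the lane's floor among the standing neighbours, with the tin's sides square to the lane, setting each down gently without letting it fall or banging it. Do not shove or knock over the neighbours in the lane, and leave the dish, phone and screwdriver where they are.

Things in the scene. Friction and masses are not known exactly. Their poses are not given: they have to be found in the camera images.
- lane: fixed shallow tray, the bottle lane: black rubber floor, aluminium lip all round. Inside 100 mm (its x, across) by 400 mm (its y, along); lip 4 mm thick, 8 mm above the lane's floor. Lies on the 3 mm work mat, floor 4 mm thick. Origin: centre of its underside; x points away from the robot at zero yaw
- lane_floor (a point): centre of the lane's floor, on its upper surface; axes as the lane's
- tin: square aluminium solvent tin, 44 x 44 x 118 mm, with a black round cap 24 mm in diameter and 16 mm high on top (134 mm overall) and a paper band. Origin: centre of its base; z runs from base to cap, x and y are normal to its sides. Starts lying along the lane inside it, cap towards the lane's +y end. 0.18 to 0.35 kg
- bottle: white plastic flux bottle with eight flat sides, 48 mm across flats up to 96 mm, then a shoulder to a round 24 mm neck at 112 mm, with a grey cap 26 mm in diameter from 118 to 140 mm (its top). Origin: centre of its base; z runs from base to cap, x and y are normal to flats. Starts lying on one flat on the work mat (top of the mat 3 mm above the bench) in front of the lane. 0.15 to 0.3 kg
- tall_bottle: amber bottle, 48 mm in diameter, 155 mm high, standing in the lane near its -y end. Origin: centre of its base. To be left standing in place
- jar_a: white jar, 58 mm in diameter, 46 mm high, standing in the lane at one end of the tipped tin. Origin: centre of its base. To be left standing in place
- jar_b: grey jar with white lid, 54 mm in diameter, 54 mm high, standing in the lane at the other end of the tipped tin. Origin: centre of its base. To be left standing in place
- screw_dish: clear dish on the mat, 90 mm in diameter, 25 mm high. Origin: centre of its base. To be left in place
- phone: black phone lying on the mat, 72 x 148 x 10 mm (its x, y, z). Origin: centre of its underside. To be left in place
- screwdriver: black-handled screwdriver lying on the mat, 170 mm long along its x, handle about 30 mm thick. To be left in place
Mind the look-alikes: they are no part of the job. Leave any green, purple or turquoise look-alike of the bottle alone.

How it is judged (in metres and radians):
At the end, for the whole second after the job is handed in: Tin and bottle stand upright (0.1 rad), at rest, on the lane floor inside its lips (bases within 6 mm of floor height), tin sides within 0.2 rad of square to the lane; the three neighbours upright (0.1 rad); neighbours, dish, phone and screwdriver within 25 mm of their starts (angle between each of tin, bottle, tall_bottle, jar_a, jar_b's own z axis and vertical below 0.1 rad and x of tin in the frame of lane_floor between -0.035 and 0.035 m and y of tin in the frame of lane_floor between -0.19 and 0.19 m and z of tin in the frame of lane_floor between -0.006 and 0.006 m and linear speed of each of tin, bottle below 0.03 m/s and angular speed of each of tin, bottle below 0.3 rad/s and (angle between the x axis of tin and the x axis of lane, either way round below 0.2 rad or angle between the x axis of tin and the y axis of lane, either way round below 0.2 rad) and x of bottle in the frame of lane_floor between -0.035 and 0.035 m and y of bottle in the frame of lane_floor between -0.19 and 0.19 m and z of bottle in the frame of lane_floor between -0.006 and 0.006 m and distance of each of tall_bottle, jar_a, jar_b, screw_dish, phone, screwdriver from where it was at the start of the episode below 0.025 m); the robot touches nothing.
It fails at once if a neighbour in the lane is knocked over (angle between any of tall_bottle, jar_a, jar_b's own z axis and vertical above 0.5 rad).
It fails at once if a neighbour is shoved more than 25 mm from its place (distance of any of tall_bottle, jar_a, jar_b from where it was at the start of the episode above 0.025 m).
It fails at once if the dish, phone or screwdriver is moved more than 25 mm (distance of any of screw_dish, phone, screwdriver from where it was at the start of the episode above 0.025 m).
It fails at once if the tin or bottle is banged down onto the lane (over 70 N) (contact force between any of tin, bottle and lane above 70 N).
It fails at once if the tin or bottle is let fall or knocked over (moves faster than 0.4 m/s with the fingers off it) ((linear speed of tin above 0.4 m/s and contact force between the fingers and tin below 0.2 N) or (linear speed of bottle above 0.4 m/s and contact force between the fingers and bottle below 0.2 N)).
It also fails if it takes over 72 s, if anything falls off the work surface, if the arm or the gripper's body presses on something with over 40 N, if the wrist force passes 120 N, or if a joint passes its speed limit or range.

## Working session

There is one attempt and no reset: what is moved stays moved. The work goes in short steps, Python scripts to look and compute and a tool call to move; the robot and the scene stay as the last step left them, time stands still between calls to the robot, and variables do not carry over. Pictures are saved under pics/ and viewed, at most 10 in all, crops included, and the job is handed in when it is done.

Besides the shell and the picture viewer there is one more tool, called after "Call:" in YAML: its name, and indented under it one key for each argument. send_rows: Moves the arm, as the interface text tells. Its arguments: {"type":"object","properties":{"moves":{"type":"array"},"grip_force":{"type":"number"}},"required":["moves"]}

```bash
mkdir -p pics; cat > h.py <<'E'
import numpy as np, cv2
from rig import sense, grab_frame, sign_off
from scipy.spatial.transform import Rotation as R
def cam(f, s=None):
    if 'rvec' in f:
        r=cv2.Rodrigues(np.array(f['rvec'],float))[0]; t=np.array(f['tvec'],float).reshape(3)
        return r.T, -r.T@t
    T=np.array(f['T_tool_cam']); Rt=R.from_euler('xyz',s['tcp_rot']).as_matrix()
    return Rt@T[:3,:3], Rt@T[:3,3]+np.array(s['eef_pos'])
def cast(f,px,z,s=None):
    A,c=cam(f,s); p=cv2.undistortPoints(np.array(px,float).reshape(-1,1,2),np.array(f['mtx'],float),np.array(f['dist'],float)).reshape(-1,2)
    d=np.c_[p,np.ones(len(p))]@A.T
    return c+d*((z-c[2])/d[:,2])[:,None]
def save(f,n): cv2.imwrite(f'pics/{n}.png',f['img'][:,:,::-1])
E
python3 - <<'E'
from h import *
import pickle
s=sense(); print(s)
fr={n:grab_frame(n) for n in('top','scene')}
for n in fr: save(fr[n],n+'0'); print(n,cam(fr[n])[1])
pickle.dump(fr,open('f0.pkl','wb'))
E
```

```text
{'clock': 0.0, 'qpos': array([-1.20739026e+00,  3.53658600e-01,  1.63416348e+00,  2.02171867e-06,
        1.15518991e+00, -2.40611603e-03]), 'qvel': array([ 0.00186848,  0.00068182,  0.00119439,  0.00022762,  0.00138152,
       -0.00060586]), 'joint_efforts': array([ 4.22282437e-04, -6.05250049e+01, -3.42066979e+01, -7.34922719e-05,
        9.25684551e-03,  4.73123620e-06]), 'eef_pos': array([ 223.39849091, -583.21083476,  247.54258069]), 'tcp_rot': array([-3.14017333e+00, -5.26352342e-06,  3.65811366e-01]), 'contact_force': array([-0.17112   ,  0.01862188, -0.12373941]), 'wrist_torque': array([-0.03250245,  0.03260015, -0.00886066]), 'grasp_force': 0.0, 'opening': 1.0032076143094277}
top [  90.50993921 -107.5808522  1918.04858326]
scene [1069.2231989   535.15846925 1234.60090832]
```

View pics/top0.png

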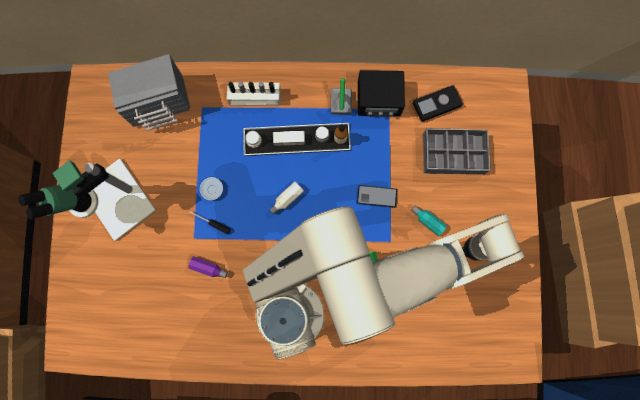

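View pics/scene0.png

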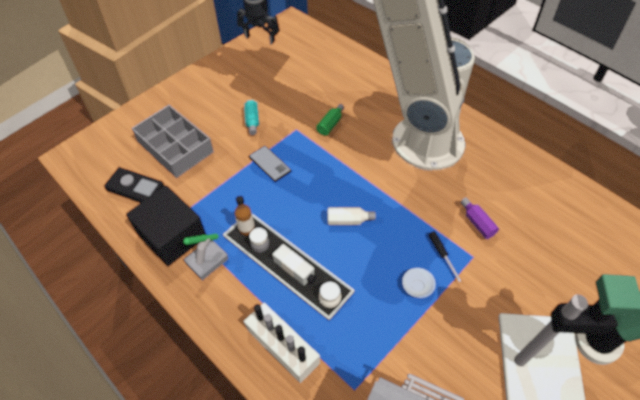

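The top view shows the lane centred near (297,139). In it are the jars at (253,139) and (322,132), the tin at (289,137) and the amber bottle at (341,131). Bottle candidates are white (288,197), teal (430,220), purple (207,267) and green (scene 331,121). Only the white one on the mat fits, so I'm confirming it in an enlarged crop.

```bash
python3 - <<'E'
from h import *
import pickle
fr=pickle.load(open('f0.pkl','rb'))
f=fr['top'];im=f['img']
c=cv2.resize(im[105:225,190:360],None,fx=4.7,fy=4.7,interpolation=cv2.INTER_CUBIC); cv2.imwrite('pics/c1.png',c[:,:,::-1])
hsv=cv2.cvtColor(im,cv2.COLOR_RGB2HSV)
white=((hsv[...,1]<70)&(hsv[...,2]>120)).astype(np.uint8)
n,l,st,ce=cv2.connectedComponentsWithStats(white)
for i in range(1,n):
    x,y,w,h,a=st[i]
    if a>25 and 195<x<390 and 100<y<240:
        ct=np.argwhere(l==i)[:,::-1].astype(np.float32); r=cv2.minAreaRect(ct)
        b=cv2.boxPoints(r); print(st[i],ce[i].round(1),'c z30',cast(f,[ce[i]],30)[0].round(),'rect',cast(f,b,40)[:,:2].round().tolist())
# mat-excluded region: lane outline
nb=((hsv[...,0]<95)|(hsv[...,0]>125)|(hsv[...,1]<120)).astype(np.uint8); 
n,l,st,ce=cv2.connectedComponentsWithStats(nb)
for p in [(297,139),(288,197),(260,151)]:
    i=l[p[1],p[0]]; ct=np.argwhere(l==i)[:,::-1].astype(np.float32); r=cv2.minAreaRect(ct); b=cv2.boxPoints(r); print(p,i,st[i],r,cast(f,b,15)[:,:2].round().tolist())
E
```

```text
[243 123 108  32 322] [293.8 139. ] c z30 [658.  -1.  30.] rect [[698.0, 196.0], [725.0, -210.0], [618.0, -216.0], [591.0, 186.0]]
[316 126  13  13 129] [321.8 132.3] c z30 [ 687. -108.   30.] rect [[708.0, -85.0], [709.0, -131.0], [661.0, -132.0], [661.0, -86.0]]
[246 131  15  16 186] [252.5 138.3] c z30 [659. 156.  30.] rect [[685.0, 181.0], [686.0, 128.0], [626.0, 125.0], [626.0, 179.0]]
[273 131  32  12 352] [288.2 136.5] c z30 [668.  20.  30.] rect [[686.0, 78.0], [688.0, -40.0], [644.0, -41.0], [643.0, 76.0]]
[200 177  23  23 410] [210.9 188.3] c z30 [463. 306.  30.] rect [[503.0, 348.0], [504.0, 264.0], [420.0, 260.0], [419.0, 343.0]]
[270 182  34  29 404] [287.5 195.9] c z30 [438.  16.  30.] rect [[396.0, 93.0], [494.0, -9.0], [458.0, -42.0], [361.0, 59.0]]
[359 187  37  19 509] [378.3 195.5] c z30 [ 445. -322.   30.] rect [[418.0, -245.0], [477.0, -251.0], [467.0, -385.0], [407.0, -379.0]]
[  243   207   281   137 16003] [373.5 269.8] c z30 [ 169. -304.   30.] rect [[207.0, 216.0], [672.0, -672.0], [214.0, -888.0], [-218.0, -13.0]]
(297, 139) 2 [ 243  123  108   33 3002] ((296.1767578125, 138.66444396972656), (28.0247745513916, 107.26864624023438), 87.07927703857422) [[708.0, 202.0], [735.0, -212.0], [623.0, -218.0], [596.0, 191.0]]
(288, 197) 4 [270 181  34  33 476] ((285.5000305175781, 198.50001525878906), (14.142135620117188, 38.18376159667969), 45.0) [[397.0, 93.0], [502.0, -6.0], [464.0, -44.0], [360.0, 55.0]]
(260, 151) 2 [ 243  123  108   33 3002] ((296.1767578125, 138.66444396972656), (28.0247745513916, 107.26864624023438), 87.07927703857422) [[708.0, 202.0], [735.0, -212.0], [623.0, -218.0], [596.0, 191.0]]
```

View pics/c1.png

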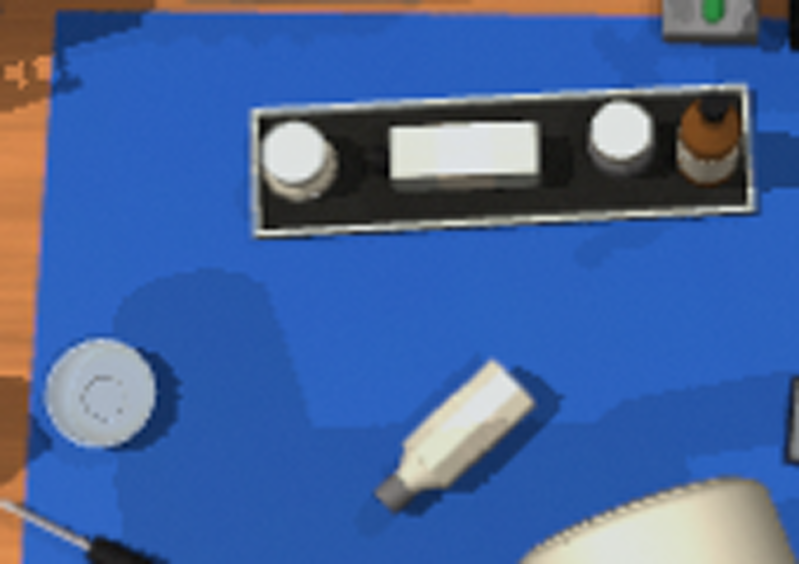

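The crop confirms it. The white eight-sided bottle with the grey cap lies at crop (455,435), with its cap end at (393,493) towards the robot and to the left. The tin's white band spans crop x 388–540. I'm moving to an overview pose above the lane.

Call:
send_rows:
  moves:
    - [[0.02,0.04,0.01,0,0,0.08,1],[0.02,0.04,0.01,0,0,0.08,1],[0.02,0.04,0.01,0,0,0.08,1],[0.02,0.04,0.01,0,0,0.08,1],[0.02,0.04,0.01,0,0,0.08,1],[0.02,0.04,0.01,0,0,0.08,1],[0.02,0.04,0.01,0,0,0.08,1],[0.02,0.04,0.01,0,0,0.08,1],[0.02,0.04,0.01,0,0,0.08,1],[0.02,0.04,0.01,0,0,0.08,1]]

```text
clock: 1.1
eef_pos: [423.8, -181.9, 348.6]
tcp_rot: [-3.142, 0.0, 1.169]
contact_force: [2.4, 0.8, 0.3]
opening: 0.999
grasp_force: 0.0
```

Call:
send_rows:
  moves:
    - [[0.02,0.04,0.01,0,0,0.08,0.5],[0.02,0.04,0.01,0,0,0.08,0.5],[0.02,0.04,0.01,0,0,0.08,0.5],[0.02,0.04,0.01,0,0,0.08,0.5],[0.02,0.04,0.01,0,0,0.08,0.5],[0,0,0,0.1,0,0,0.5],[0,0,0,0.1,0,0,0.5],[0,0,0,0,0,0,0.5]]

```text
clock: 1.9
eef_pos: [523.4, 15.9, 397.5]
tcp_rot: [-3.139, -0.202, 1.565]
contact_force: [0.0, -0.8, -0.6]
opening: 0.749
grasp_force: 0.0
```

```bash
cat > log.py <<'E'
from h import *
import json
def log():
    s=sense(); d={k:(v.tolist() if hasattr(v,'tolist') else v) for k,v in s.items()}
    open('states.jsonl','a').write(json.dumps(d)+'\n')
    print(s['clock'],'q',s['qpos'].round(3),'p',s['eef_pos'].round(1),'r',np.round(s['tcp_rot'],3),'F',s['contact_force'].round(1),'open',round(s['opening'],3),round(s['grasp_force'],1)); return s
E
python3 - <<'E'
from log import *
import pickle
s=log(); f=grab_frame('wrist'); save(f,'w1'); pickle.dump((s,f),open('w1.pkl','wb')); t=grab_frame('top'); save(t,'t1'); pickle.dump(t,open('t1.pkl','wb'))
print(cam(f,s))
E
```

```text
1.9 q [-0.097  0.087  1.658  0.203  1.421 -0.124] p [523.4  15.9 397.5] r [-3.139 -0.202  1.565] F [ 0.  -0.8 -0.6] open 0.749 0.0
(array([[ 0.99997768, -0.00624967, -0.00236074],
       [-0.00645391, -0.99499687, -0.09969737],
       [-0.00172585,  0.09971038, -0.99501501]]), array([525.21900302,  64.96771702, 534.15947954]))
```

View pics/w1.png

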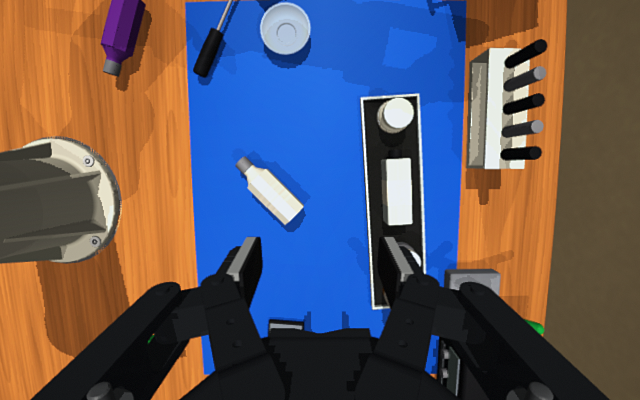

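The wrist view shows the tin at (397,190), jar_a at (396,115), the white bottle at (270,195) with its cap end at (244,162), and the lane corners at (361,96), (418,94), (426,303) and (374,308). I'm measuring these and fitting the arm's kinematics.

```bash
cat > kin.py <<'E'
import numpy as np, json
from scipy.spatial.transform import Rotation as R
from scipy.optimize import least_squares
def rot(a,t): return R.from_euler(a,t).as_matrix()
def fk(q,P):
    a1,d1,L1,e,L2,L3=P
    M=rot('z',q[0]); p=M@np.array([a1,0,d1]); M=M@rot('y',q[1]); p=p+M@[0,0,L1]
    M=M@rot('y',q[2]); p=p+M@np.array([e,0,L2]); M=M@rot('z',-q[3]) if S4<0 else M@rot('z',q[3]); M=M@rot('y',q[4]); p=p+M@[0,0,L3]
    return p, M@rot('z',q[5])@rot('z',OFF)
S4=1; OFF=-np.pi/2
E
python3 - <<'E'
from log import *
import pickle,kin,itertools
s0q=[-1.20739026,0.3536586,1.63416348,0,1.15518991,-0.0024]; D=[(s0q,[223.4,-583.21,247.54],[-3.14017,0,.36581])]
s=sense(); D.append((s['qpos'],s['eef_pos'],s['tcp_rot']))
for S4 in(1,-1):
  for OFF in(np.pi/2,-np.pi/2):
    kin.S4=S4;kin.OFF=OFF
    print(S4,OFF,[np.round((R.from_matrix(kin.fk(q,[0]*6)[1]).inv()*R.from_euler('xyz',r)).magnitude(),3) for q,p,r in D])
s,f=pickle.load(open('w1.pkl','rb')); im=f['img']; hsv=cv2.cvtColor(im,cv2.COLOR_RGB2HSV)
print('lane', cast(f,[(361,96),(418,94),(426,303),(374,308)],15,s).round(1).tolist())
white=((hsv[...,1]<70)&(hsv[...,2]>120)).astype(np.uint8)
white=cv2.morphologyEx(white,cv2.MORPH_OPEN,np.ones((5,5)))
n,l,st,ce=cv2.connectedComponentsWithStats(white)
for nm,p,z in[('tin',(397,190),51),('bottle',(270,195),40),('jara',(396,112),53)]:
    i=l[p[1],p[0]]; ct=np.argwhere(l==i)[:,::-1].astype(np.float32); b=cv2.boxPoints(cv2.minAreaRect(ct)); 
    w=cast(f,b,z,s)[:,:2]; c,sz,a=cv2.minAreaRect(w.astype(np.float32)); print(nm,st[i],b.round().tolist(),w.round().tolist(),'ctr',np.round(c),np.round(sz),round(a,1))
print('cap of bottle',cast(f,[(244,162)],27,s).round(1))
c=np.vstack([cv2.resize(im[80:230,340:450],None,fx=4,fy=4,interpolation=cv2.INTER_CUBIC)]); c2=cv2.resize(im[130:280,225:315],None,fx=4,fy=4,interpolation=cv2.INTER_CUBIC)
cv2.imwrite('pics/c2.png',np.hstack([c,c2])[:,:,::-1])
E
```

```text
1 1.5707963267948966 [np.float64(0.0), np.float64(0.0)]
1 -1.5707963267948966 [np.float64(3.142), np.float64(3.142)]
-1 1.5707963267948966 [np.float64(0.0), np.float64(0.398)]
-1 -1.5707963267948966 [np.float64(3.142), np.float64(3.082)]
lane [[600.7, 191.3, 15.0], [705.1, 194.9, 15.0], [732.9, -205.4, 15.0], [630.0, -214.3, 15.0]]
tin [ 386  158   26   67 1639] [[386.0, 158.0], [411.0, 158.0], [411.0, 224.0], [386.0, 224.0]] [[639.0, 78.0], [683.0, 78.0], [686.0, -38.0], [641.0, -38.0]] ctr [663.  20.] [ 45. 117.] 1.0
bottle [ 239  160   63   63 1784] [[230.0, 171.0], [249.0, 151.0], [304.0, 206.0], [285.0, 226.0]] [[364.0, 58.0], [400.0, 92.0], [496.0, -7.0], [460.0, -42.0]] ctr [430.  25.] [ 50. 139.] 43.9
jara [383  95  31  35 780] [[376.0, 109.0], [400.0, 90.0], [419.0, 115.0], [396.0, 133.0]] [[621.0, 161.0], [661.0, 192.0], [695.0, 151.0], [655.0, 119.0]] ctr [658. 156.] [51. 54.] 39.6
cap of bottle [[386.9  73.   27. ]]
```

View pics/c2.png

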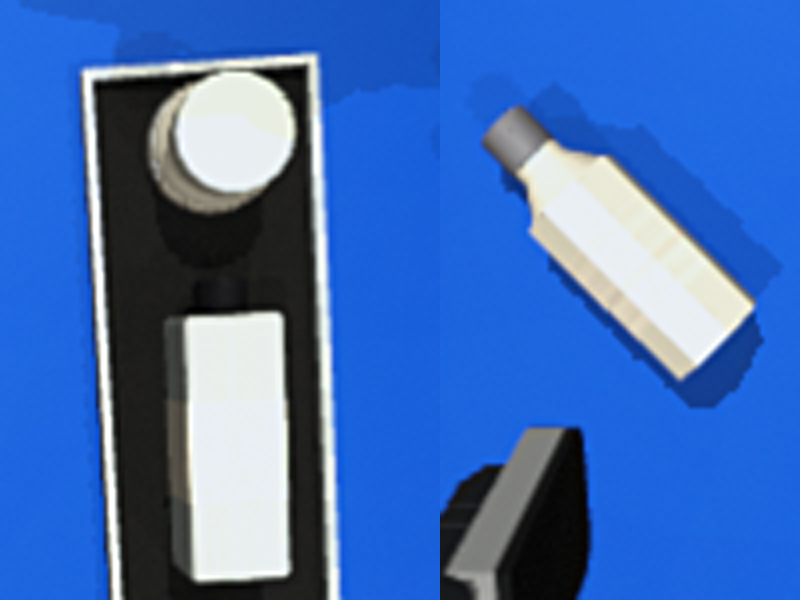

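Call:
send_rows:
  moves:
    - [[0.0175,0.0095,-0.033,-0.0875,0,0.004,0.3],[0.0175,0.0095,-0.033,-0.0875,0,0.004,0.3],[0.0175,0.0095,-0.033,-0.0875,0,0.004,0.3],[0.0175,0.0095,-0.033,-0.0875,0,0.004,0.3],[0.0175,0.0095,-0.033,-0.0875,0,0.004,0.3],[0.0175,0.0095,-0.033,-0.0875,0,0.004,0.3],[0.0175,0.0095,-0.033,-0.0875,0,0.004,0.3],[0.0175,0.0095,-0.033,-0.0875,0,0.004,0.3],[0,0,0,0,0,0,0.3],[0,0,0,0,0,0,0.3]]

```text
clock: 3.0
eef_pos: [663.0, 93.0, 132.8]
tcp_rot: [-3.129, 0.501, 1.603]
contact_force: [-0.7, -0.7, 0.6]
opening: 0.651
grasp_force: 0.0
```

```bash
sed -i 's|OFF=-np.pi/2|OFF=np.pi/2|' kin.py; python3 - <<'E'
from log import *
import kin, pickle
s=log()
D=[([-1.20739026,0.3536586,1.63416348,0,1.15518991,-0.0024],[223.4,-583.21,247.54])]+[(d['qpos'],d['eef_pos']) for d in map(json.loads,open('states.jsonl'))]
from scipy.optimize import least_squares
r=least_squares(lambda P:np.concatenate([kin.fk(q,P)[0]-p for q,p in D]),[0,300,400,0,400,250])
print(r.x.round(1),abs(r.fun).max().round(2), np.linalg.svd(r.jac)[1].round(2)); json.dump(r.x.tolist(),open('P.json','w'))
f=grab_frame('wrist'); save(f,'w2'); pickle.dump((s,f),open('w2.pkl','wb'))
E
```

```text
3.0 q [ 0.358  0.635  1.55  -0.507  1.191  0.577] p [663.   93.  132.8] r [-3.129  0.501  1.603] F [-0.7 -0.7  0.6] open 0.651 0.0
[-3.000e-01  2.918e+02  5.627e+02  5.250e+01  4.939e+02  3.241e+02] 1.8 [3.4  2.46 0.45 0.28 0.22 0.02]
```

View pics/w2.png

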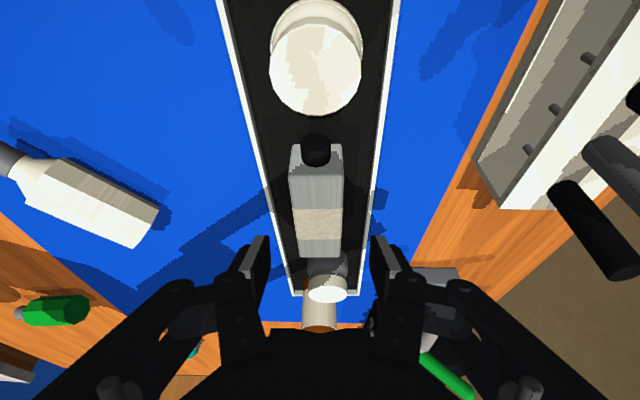

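```bash
cat >> kin.py <<'E'
P=json.load(open('P.json')); LO=np.array([-2.63,-.92,.06,-1.3,0,-3.02]);HI=np.array([2.63,2.1,2.66,4.44,2.69,3.02])
def ik(p,M,q0):
    r=least_squares(lambda q:np.r_[(fk(q,P)[0]-p)/100,R.from_matrix(fk(q,P)[1].T@M).as_rotvec(),1e-4*(q-q0)],np.clip(q0,LO+.01,HI-.01),bounds=(LO,HI))
    return r.x,abs(r.fun[:6]).max()
E
python3 - <<'E'
from log import *
import kin
s=sense(); q=s['qpos']; M0=R.from_euler('xyz',s['tcp_rot']); 
def go(pts,q):
    for p,M in pts:
        q1,e=kin.ik(np.array(p,float),M.as_matrix(),q); print(np.round(p),q1.round(2),'err',round(e,3),'maxd',abs(q1-q).max().round(2)); q=q1
    return q
rx=lambda a:R.from_rotvec([a,0,0]); rz=lambda a:R.from_rotvec([0,0,a])
print('rotate'); q=go([((663,39,33),M0),((620,39,200),M0)],q)
q=go([((600,39,200),rx(a)*M0) for a in np.linspace(.2,1.57,5)],q); qs=q
for X in (560,480):
  print('yaw at',X); q2=go([((X,39,200),rz(a)*rx(1.57)*M0) for a in np.linspace(0,-1.5,7)],qs)
  go([((640,61,150),rz(-1.5)*rx(1.57)*M0),((662,61,84),rz(-1.5)*rx(1.57)*M0)],q2)
print('noyaw'); go([((662,61,200),rx(1.57)*M0),((662,61,84),rx(1.57)*M0)],qs)
E
```

```text
rotate
[663  39  33] [ 0.29  0.74  1.62 -0.58  1.01  0.63] err 0.0 maxd 0.18
[620  39 200] [ 0.3   0.48  1.66 -0.51  1.21  0.51] err 0.0 maxd 0.27
[600  39 200] [ 0.22  0.4   1.72 -0.33  1.11  0.35] err 0.0 maxd 0.18
[600  39 200] [ 0.04  0.36  1.74  0.05  1.04 -0.01] err 0.0 maxd 0.38
[600  39 200] [-0.14  0.4   1.75  0.43  1.09 -0.38] err 0.0 maxd 0.38
[600  39 200] [-0.29  0.49  1.74  0.74  1.25 -0.68] err 0.0 maxd 0.31
[600  39 200] [-0.39  0.64  1.72  0.96  1.46 -0.88] err 0.0 maxd 0.22
yaw at 560
[560  39 200] [-0.41  0.6   1.81  0.95  1.45 -0.93] err 0.0 maxd 0.09
[560  39 200] [-0.45  0.53  1.96  1.11  1.29 -0.93] err 0.0 maxd 0.16
[560  39 200] [-0.46  0.45  2.11  1.32  1.13 -0.95] err 0.0 maxd 0.21
[560  39 200] [-0.43  0.38  2.26  1.59  0.98 -1.02] err 0.0 maxd 0.27
[560  39 200] [-0.34  0.32  2.38  1.97  0.84 -1.14] err 0.0 maxd 0.38
[560  39 200] [-0.17  0.28  2.47  2.49  0.74 -1.34] err 0.0 maxd 0.53
[560  39 200] [ 0.07  0.26  2.51  3.16  0.7  -1.61] err 0.0 maxd 0.66
[640  61 150] [ 0.12  0.48  2.35  3.21  0.76 -1.62] err 0.0 maxd 0.21
[662  61  84] [ 0.11  0.66  2.3   3.2   0.9  -1.61] err 0.0 maxd 0.19
yaw at 480
[480  39 200] [-0.47  0.52  1.97  0.91  1.43 -1.02] err 0.0 maxd 0.25
[480  39 200] [-0.52  0.45  2.11  1.08  1.29 -1.02] err 0.0 maxd 0.16
[480  39 200] [-0.55  0.38  2.26  1.28  1.16 -1.05] err 0.0 maxd 0.2
[480  39 200] [-0.53  0.31  2.4   1.55  1.03 -1.11] err 0.0 maxd 0.27
[480  39 200] [-0.44  0.25  2.53  1.92  0.91 -1.22] err 0.0 maxd 0.38
[480  39 200] [-0.23  0.21  2.63  2.47  0.82 -1.38] err 0.0 maxd 0.55
[480  39 200] [ 0.11  0.19  2.66  3.19  0.78 -1.62] err 0.002 maxd 0.72
[640  61 150] [ 0.12  0.48  2.35  3.21  0.76 -1.62] err 0.0 maxd 0.31
[662  61  84] [ 0.11  0.66  2.3   3.2   0.9  -1.61] err 0.0 maxd 0.19
noyaw
[662  61 200] [-0.33  0.7   1.6   0.99  1.46 -0.8 ] err 0.0 maxd 0.12
[662  61  84] [-0.33  0.86  1.6   1.02  1.37 -0.95] err 0.0 maxd 0.16
```

Call:
send_rows:
  moves:
    - [[0,-0.011,-0.02,0,0,0,0.3],[0,-0.011,-0.02,0,0,0,0.3],[0,-0.011,-0.02,0,0,0,0.3],[0,-0.011,-0.02,0,0,0,0.3],[0,-0.009,-0.018,0,0,0,0.3],[0,0,0,0,0,0,0.3],[0,0,0,0,0,0,-0.6],[0,0,0,0,0,0,-0.6],[0,0,0,0,0,0,-0.6],[0,0,0,0,0,0,-0.6]]
  grip_force: 60

```text
clock: 4.05
eef_pos: [664.8, 39.5, 39.2]
tcp_rot: [-3.136, 0.501, 1.599]
contact_force: [-1.5, -1.8, 8.5]
opening: 0.502
grasp_force: 62.5
```

```bash
python3 -c "
from log import *
import pickle
s=log(); f=grab_frame('wrist'); pickle.dump((s,f),open('w3.pkl','wb')); save(f,'w3')"
```

```text
4.05 q [ 0.285  0.736  1.617 -0.576  1.015  0.625] p [664.8  39.5  39.2] r [-3.136  0.501  1.599] F [-1.5 -1.8  8.5] open 0.502 62.5
```

View pics/w3.png

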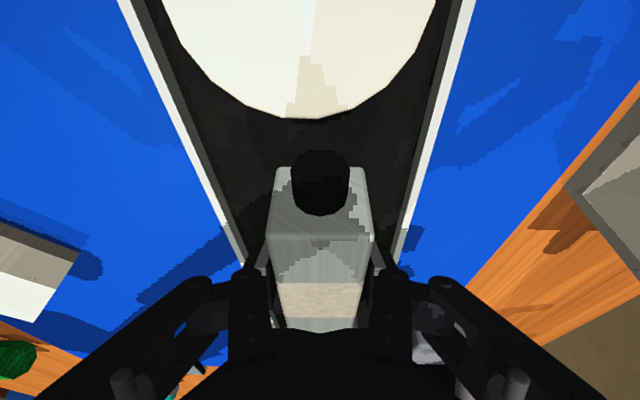

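The tin is gripped, with its cap at (320,183) and shoulder edge at row 236. Lifting and turning it upright.

Call:
send_rows:
  moves:
    - [[0,0,0.01,0,0,0,-0.6],[0,0,0.02,0,0,0,-0.6],[-0.01,0,0.03,0,0,0,-0.6],[-0.01,0,0.03,0,0,0,-0.6],[-0.01,0,0.03,0,0,0,-0.6],[-0.01,0,0.03,0,0,0,-0.6],[-0.01,0,0.01,0.08,0.002,0,-0.6],[-0.01,0,0,0.12,0.0035,0,-0.6],[0,0,0,0.125,0.0035,0,-0.6],[0,0,0,0.125,0.0035,0,-0.6]]

```text
clock: 5.1
eef_pos: [604.0, 40.2, 199.3]
tcp_rot: [-3.137, 0.044, 1.602]
contact_force: [-0.8, -0.4, -3.7]
opening: 0.506
grasp_force: 61.7
```

Call:
send_rows:
  moves:
    - [[0,0,0,0.125,0.0035,0,-0.6],[0,0,0,0.125,0.0035,0,-0.6],[0,0,0,0.125,0.0035,0,-0.6],[0,0,0,0.125,0.0035,0,-0.6],[0,0,0,0.125,0.0035,0,-0.6],[0,0,0,0.125,0.0035,0,-0.6],[0,0,0,0.125,0.0035,0,-0.6],[0,0,0,0.125,0.0035,0,-0.6],[0,0,0,0.121,0.0035,0,-0.6],[0,0,0,0,0,0,-0.6]]

```text
clock: 6.1
eef_pos: [603.0, 38.1, 194.9]
tcp_rot: [-3.132, -1.074, 1.597]
contact_force: [0.1, 0.2, -3.8]
opening: 0.505
grasp_force: 61.9
```

```bash
python3 -c "
from log import *
import pickle
s3,f3=pickle.load(open('w3.pkl','rb')); print('shoulder edge',cast(f3,[(322,236)],51,s3),'cap edge z41',cast(f3,[(320,151)],41,s3))
s=log(); M=R.from_euler('xyz',s['tcp_rot']).as_matrix(); print(M.round(3))
M3=R.from_euler('xyz',s3['tcp_rot']).as_matrix()
print('tin z now (assuming horizontal az 1.599 at grasp)',(M@M3.T@[-.028,.9996,0]).round(3))
"
```

```text
shoulder edge [[665.93626667  81.23039169  51.        ]] cap edge z41 [[664.35736011 112.791977    41.        ]]
6.1 q [-0.386  0.669  1.683  0.933  1.492 -0.859] p [603.   38.1 194.9] r [-3.132 -1.074  1.597] F [ 0.1  0.2 -3.8] open 0.505 61.9
[[-0.013  0.999 -0.033]
 [ 0.477  0.035  0.878]
 [ 0.879 -0.005 -0.477]]
tin z now (assuming horizontal az 1.599 at grasp) [ 0.002 -0.003  1.   ]
```

Call:
send_rows:
  moves:
    - [[-0.003,0.001,0,0,0,-0.11,-0.6],[-0.003,0.001,0,0,0,-0.11,-0.6],[-0.003,0.001,0,0,0,-0.11,-0.6],[-0.003,0.001,0,0,0,-0.11,-0.6],[-0.003,0.001,0,0,0,-0.11,-0.6],[-0.003,0.001,0,0,0,-0.11,-0.6],[-0.003,0.001,0,0,0,-0.11,-0.6],[-0.003,0.001,0,0,0,-0.11,-0.6],[0,0.001,0,0,0,-0.06,-0.6],[0,0.001,0,0,0,-0.06,-0.6]]

```text
clock: 7.1
eef_pos: [579.3, 50.1, 198.2]
tcp_rot: [3.14, -1.072, 0.608]
contact_force: [0.1, 1.2, -2.5]
opening: 0.502
grasp_force: 62.4
```

Call:
send_rows:
  moves:
    - [[0,0.001,0,0,0,-0.06,-0.6],[0,0.001,0,0,0,-0.06,-0.6],[0,0.001,0,0,0,-0.06,-0.6],[0,0.001,0,0,0,-0.06,-0.6],[0,0.001,0,0,0,-0.06,-0.6],[0,0.001,0,0,0,-0.06,-0.6],[0,0.001,0,0,0,-0.06,-0.6],[0,0.001,0,0,0,-0.06,-0.6],[0,0.001,0,0,0,-0.06,-0.6],[0,0,0,0,0,0,-0.6]]

```text
clock: 8.1
eef_pos: [579.6, 60.9, 198.4]
tcp_rot: [-3.133, -1.074, 0.062]
contact_force: [-1.4, 0.3, -2.3]
opening: 0.503
grasp_force: 62.4
```

```bash
python3 -c "
from log import *
import pickle
s3,f3=pickle.load(open('w3.pkl','rb'))
s=log(); M=R.from_euler('xyz',s['tcp_rot']).as_matrix(); print(M.round(3), 'az',np.arctan2(M[1,2],M[0,2]))
M3=R.from_euler('xyz',s3['tcp_rot']).as_matrix()
print('tin z now',(M@M3.T@[-.028,.9996,0]).round(3))
"
```

```text
8.1 q [ 0.131  0.308  2.463  3.221  0.704 -1.599] p [579.6  60.9 198.4] r [-3.133 -1.074  0.062] F [-1.4  0.3 -2.3] open 0.503 62.4
[[ 0.475  0.07   0.877]
 [ 0.03  -0.998  0.063]
 [ 0.879 -0.004 -0.476]] az 0.07221945637683935
tin z now [-0.004 -0.002  1.   ]
```

Call:
send_rows:
  moves:
    - [[0.036,0,0,0,0,0,-0.6],[0.036,0,-0.01,0,0,0,-0.6],[0,0,-0.03,0,0,0,-0.6],[0,0,-0.03,0,0,0,-0.6],[0,0,-0.02,0,0,0,-0.6],[0,0,-0.01,0,0,0,-0.6],[0,0,0,0,0,0,-0.6],[0,0,0,0,0,0,-0.6]]

```text
clock: 8.9
eef_pos: [652.1, 58.7, 97.5]
tcp_rot: [-3.134, -1.073, 0.062]
contact_force: [-0.4, 0.4, -3.2]
opening: 0.503
grasp_force: 62.3
```

```bash
python3 -c "
from log import *
import pickle
s=log(); f=grab_frame('scene'); pickle.dump(f,open('s4.pkl','wb'));cv2.imwrite('pics/s4.png',cv2.resize(f['img'][170:330,190:390],None,fx=3.7,fy=3.7,interpolation=cv2.INTER_CUBIC)[:,:,::-1])"
```

```text
8.9 q [ 0.101  0.639  2.325  3.176  0.896 -1.574] p [652.1  58.7  97.5] r [-3.134 -1.073  0.062] F [-0.4  0.4 -3.2] open 0.503 62.3
```

View pics/s4.png

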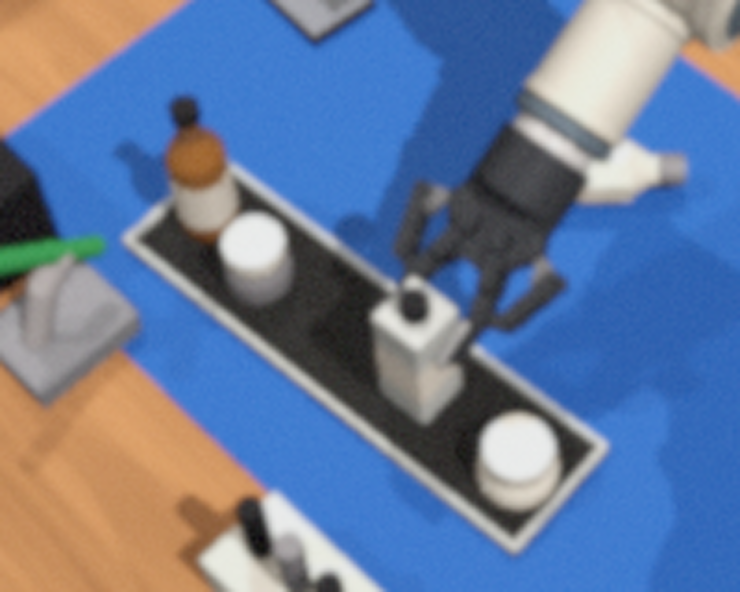

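The tin hangs upright over the lane at crop (415,345), clear of both jars. Lowering it gently.

Call:
send_rows:
  moves:
    - [[0,0,-0.003,0,0,0,-0.6],[0,0,-0.003,0,0,0,-0.6],[0,0,-0.003,0,0,0,-0.6],[0,0,-0.001,0,0,0,-0.6],[0,0,0,0,0,0,-0.6]]

```text
clock: 9.45
eef_pos: [651.7, 58.5, 86.4]
tcp_rot: [-3.135, -1.072, 0.062]
contact_force: [-0.6, 0.9, -0.4]
opening: 0.505
grasp_force: 62.5
```

Call:
send_rows:
  moves:
    - [[0,0,-0.001,0,0,0,-0.6],[0,0,-0.001,0,0,0,-0.6],[0,0,0,0,0,0,-0.6]]

```text
clock: 9.75
eef_pos: [651.9, 58.5, 86.4]
tcp_rot: [-3.135, -1.077, 0.062]
contact_force: [-10.3, 0.7, 15.1]
opening: 0.504
grasp_force: 64.7
```

Call:
send_rows:
  moves:
    - [[0,0,-0.001,0,0,0,-0.6],[0,0,-0.001,0,0,0,-0.6],[0,0,0,0,0,0,-0.6]]

```text
clock: 10.05
eef_pos: [652.5, 58.6, 86.4]
tcp_rot: [-3.135, -1.081, 0.062]
contact_force: [-17.6, -0.4, 29.1]
opening: 0.504
grasp_force: 66.0
```

Call:
send_rows:
  moves:
    - [[0,0,0.002,0,0,0,-0.6],[0,0,0.001,0,0,0,-0.6],[0,0,0,0,0,0,0.05],[0,0,0,0,0,0,0.2],[0,0,0,0,0,0,0.3],[0,0,0,0,0,0,0.3]]

```text
clock: 10.65
eef_pos: [651.4, 58.3, 84.9]
tcp_rot: [-3.135, -1.071, 0.061]
contact_force: [-0.6, 0.6, 0.1]
opening: 0.653
grasp_force: 0.0
```

```bash
python3 -c "
from log import *
import pickle
s=log(); f=grab_frame('wrist'); pickle.dump((s,f),open('w5.pkl','wb')); f=grab_frame('scene'); cv2.imwrite('pics/s5.png',np.hstack([cv2.resize(f['img'][200:320,220:360],None,fx=3.5,fy=3.5,interpolation=cv2.INTER_CUBIC),cv2.resize(pickle.load(open('w5.pkl','rb'))[1]['img'][100:350,220:410],(320,420))])[:,:,::-1])"
```

```text
10.65 q [ 0.101  0.672  2.322  3.177  0.924 -1.573] p [651.4  58.3  84.9] r [-3.135 -1.071  0.061] F [-0.6  0.6  0.1] open 0.653 0.0
```

View pics/s5.png

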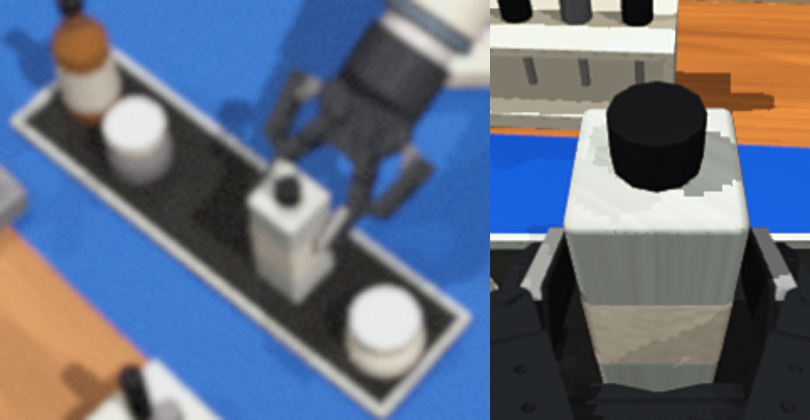

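The tin stands free in the lane and the fingers are clear on both sides. Retracting, and planning the bottle pick.

Call:
send_rows:
  moves:
    - [[-0.009,-0.0006,0.005,0,0,0,0.3],[-0.018,-0.0012,0.01,0,0,0,0.3],[-0.026,-0.002,0.014,0,0,0,0.3],[-0.026,-0.002,0.014,0,0,0,0.3],[-0.01,0,0.04,0,0,0,0.3],[0,0,0.04,0,0,0,0.5]]

```text
clock: 11.35
eef_pos: [559.1, 52.3, 206.4]
tcp_rot: [-3.136, -1.065, 0.062]
contact_force: [1.7, -0.1, 0.4]
opening: 0.748
grasp_force: 0.0
```

```bash
python3 - <<'E'
from log import *
import kin,pickle
s1,f1=pickle.load(open('w1.pkl','rb'))
b,sh=cast(f1,[(294.6,215.6),(257.25,178.6)],27,s1); e=cast(f1,[(303.75,206.25),(285.5,225),(267,169.25),(247.5,188)],27,s1)
d=(sh-b)/np.linalg.norm(sh-b); az=np.arctan2(d[1],d[0]); print('base',b.round(1),'shoulder',sh.round(1),'len(96)',np.linalg.norm(sh-b).round(1),'w(48)',np.linalg.norm(e[0]-e[1]).round(1),np.linalg.norm(e[2]-e[3]).round(1),'az',az.round(3))
g=b+74*d; print('grasp',g.round(1))
s=log(); q=s['qpos']; Mn=R.from_euler('xyz',s['tcp_rot'])
M0=Mn.as_matrix(); print('tool az',np.arctan2(M0[1,2],M0[0,2]))
rz=lambda a:R.from_rotvec([0,0,a]); k=np.array([np.sin(az),-np.cos(az),0])
# pose B_up: current orientation yawed so tool az = az; then grasp orientation = rotate -90deg about k
dyaw=az-np.arctan2(M0[1,2],M0[0,2]); print('dyaw',dyaw)
Mup=rz(dyaw)*Mn; Mg=R.from_rotvec(-np.pi/2*k)*Mup; print('grasp rot xyz',Mg.as_euler('xyz').round(3),'toolz',Mg.as_matrix()[:,2].round(3),'tooly',Mg.as_matrix()[:,1].round(3))
p0=s['eef_pos']; pm=np.array([520,60,260.]); pg=np.array([g[0],g[1],34.]); tz=Mg.as_matrix()[:,2]
for i in range(1,10):
    a=i/9; q1,er=kin.ik(p0+a*(pm-p0),(rz(a*dyaw)*Mn).as_matrix(),q); print('yaw',q1.round(2),round(er,3),abs(q1-q).max().round(2)); q=q1
for i in range(1,7):
    a=i/6; q1,er=kin.ik(pm+a*(pg-100*tz-pm),(R.from_rotvec(-a*np.pi/2*k)*Mup).as_matrix(),q); print('rot',q1.round(2),round(er,3),abs(q1-q).max().round(2)); q=q1
print('pregrasp',(pg-100*tz).round(1)); q1,er=kin.ik(pg,Mg.as_matrix(),q); print('g',q1.round(2),er.round(3))
E
```

```text
base [477.6 -26.3  27. ] shoulder [410.3  42.6  27. ] len(96) 96.3 w(48) 49.0 50.1 az 2.345
grasp [425.9  26.6  27. ]
11.35 q [ 0.113  0.255  2.497  3.204  0.676 -1.594] p [559.1  52.3 206.4] r [-3.136 -1.065  0.062] F [ 1.7 -0.1  0.4] open 0.748 0.0
tool az 0.06875558392161464
dyaw 2.275822090577185
grasp rot xyz [3.14  0.506 2.341] toolz [ 0.339 -0.347 -0.875] tooly [0.717 0.697 0.002]
yaw [-0.13  0.23  2.48  2.5   0.69 -1.28] 0.0 0.7
yaw [-0.31  0.26  2.4   1.94  0.81 -1.04] 0.0 0.56
yaw [-0.41  0.31  2.28  1.55  0.97 -0.92] 0.0 0.39
yaw [-0.44  0.37  2.14  1.29  1.14 -0.86] 0.0 0.27
yaw [-0.44  0.44  2.    1.09  1.31 -0.85] 0.0 0.2
yaw [-0.4   0.5   1.85  0.93  1.48 -0.86] 0.0 0.16
yaw [-0.34  0.56  1.72  0.8   1.63 -0.9 ] 0.0 0.16
yaw [-0.27  0.62  1.59  0.68  1.78 -0.96] 0.0 0.15
yaw [-0.2   0.67  1.49  0.55  1.91 -1.04] 0.0 0.13
rot [-0.16  0.53  1.62  0.44  1.67 -1.04] 0.0 0.24
rot [-0.1   0.4   1.77  0.34  1.42 -1.  ] 0.0 0.26
rot [-0.01  0.27  1.93  0.22  1.15 -0.89] 0.0 0.27
rot [ 0.13  0.17  2.09  0.02  0.89 -0.65] 0.0 0.26
rot [ 0.32  0.13  2.24 -0.35  0.69 -0.19] 0.0 0.46
rot [ 0.55  0.18  2.37 -0.87  0.66  0.51] 0.0 0.7
pregrasp [392.   61.3 121.5]
g [ 0.41  0.43  2.38 -1.3   0.49  0.87] 0.004
```

```bash
python3 - <<'E'
from log import *
import kin
s=sense(); Mn=R.from_euler('xyz',s['tcp_rot'])
rz=lambda a:R.from_rotvec([0,0,a]); az=2.345; k=np.array([np.sin(az),-np.cos(az),0])
Mup0=rz(2.276)*Mn
for lean in(.2,.3):
    Mup=R.from_rotvec((.506-lean)*k)*Mup0; Mg=R.from_rotvec(-np.pi/2*k)*Mup; tz=Mg.as_matrix()[:,2]; pg=np.array([426,26.6,34.])
    q=np.array([.13,.17,2.09,.02,.89,-.65])
    print('lean',lean,'tz',tz.round(3),Mg.as_euler('xyz').round(3))
    for p,M in [(pg-100*tz,Mg),(pg,Mg),((470,30,200),Mg)]+[((530,30,220),R.from_rotvec(a*k)*Mg) for a in(.4,.8,1.2,1.57)]+[((560,0,220),rz(-a)*Mup) for a in(.4,.8,1.2,1.6,1.9,2.276)]+[((650,-20,140),rz(-2.276)*Mup),((658,-20,80),rz(-2.276)*Mup)]:
        q1,e=kin.ik(np.array(p,float),M.as_matrix(),q); print(np.round(p),q1.round(2),round(e,3),abs(q1-q).max().round(2)); q=q1
E
```

```text
lean 0.2 tz [ 0.139 -0.142 -0.98 ] [3.141 0.2   2.342]
[412.  41. 132.] [ 0.23  0.15  2.25 -0.28  0.66 -0.32] 0.0 0.33
[426.  27.  34.] [ 0.19  0.38  2.29 -0.44  0.4  -0.18] 0.0 0.26
[470  30 200] [ 0.18  0.11  2.09 -0.22  0.84 -0.45] 0.0 0.44
[530  30 220] [-0.03  0.31  1.78  0.15  1.2  -0.86] 0.0 0.41
[530  30 220] [-0.15  0.5   1.61  0.35  1.53 -1.03] 0.0 0.33
[530  30 220] [-0.23  0.7   1.48  0.49  1.85 -1.09] 0.0 0.31
[530  30 220] [-0.26  0.89  1.39  0.63  2.1  -1.1 ] 0.0 0.26
[560   0 220] [-0.41  0.84  1.5   0.84  1.94 -0.99] 0.0 0.21
[560   0 220] [-0.52  0.74  1.75  1.05  1.7  -1.  ] 0.0 0.25
[560   0 220] [-0.59  0.63  2.02  1.33  1.47 -1.09] 0.0 0.28
[560   0 220] [-0.58  0.55  2.29  1.74  1.31 -1.26] 0.0 0.41
[560   0 220] [-0.46  0.52  2.46  2.2   1.27 -1.44] 0.0 0.46
[560   0 220] [-0.09  0.52  2.59  2.98  1.34 -1.56] 0.0 0.78
[650 -20 140] [-0.12  0.76  2.38  2.95  1.37 -1.57] 0.0 0.24
[658 -20  80] [-0.12  0.93  2.32  2.95  1.48 -1.59] 0.0 0.16
lean 0.3 tz [ 0.207 -0.211 -0.955] [3.14  0.3   2.341]
[405.  48. 130.] [ 0.33  0.14  2.3  -0.47  0.63 -0.07] 0.0 0.58
[426.
[... 151 characters left out ...]
2  0.08  1.12 -0.8 ] 0.0 0.51
[530  30 220] [-0.13  0.45  1.65  0.3   1.45 -1.  ] 0.0 0.33
[530  30 220] [-0.21  0.65  1.51  0.46  1.77 -1.08] 0.0 0.32
[530  30 220] [-0.25  0.84  1.41  0.59  2.04 -1.1 ] 0.0 0.27
[560   0 220] [-0.4   0.79  1.51  0.79  1.87 -0.98] 0.0 0.21
[560   0 220] [-0.51  0.68  1.76  1.01  1.63 -0.96] 0.0 0.25
[560   0 220] [-0.58  0.57  2.02  1.29  1.39 -1.02] 0.0 0.28
[560   0 220] [-0.56  0.47  2.28  1.7   1.19 -1.17] 0.0 0.41
[560   0 220] [-0.44  0.42  2.45  2.17  1.11 -1.33] 0.0 0.47
[560   0 220] [-0.08  0.39  2.57  2.98  1.1  -1.54] 0.0 0.81
[650 -20 140] [-0.12  0.67  2.38  2.95  1.18 -1.55] 0.0 0.28
[658 -20  80] [-0.12  0.84  2.33  2.96  1.3  -1.57] 0.0 0.17
```

Call:
send_rows:
  moves:
    - [[0,0,0.005,0,0,0.06,0.5],[0,0,0.005,0,0,0.06,0.5],[0,0,0.005,0,0,0.06,0.5],[0,0,0.005,0,0,0.06,0.5],[0,0,0.005,0,0,0.06,0.5],[0,0,0.005,0,0,0.06,0.5],[-0.004,0,0.005,0,0,0.1,0.5],[-0.004,0,0.005,0,0,0.12,0.5],[-0.004,0,0.005,0,0,0.14,0.5],[-0.004,0,0.005,0,0,0.14,0.5]]

```text
clock: 12.35
eef_pos: [544.6, 52.4, 258.2]
tcp_rot: [-3.132, -1.07, 0.924]
contact_force: [0.5, 0.4, 1.4]
opening: 0.753
grasp_force: 0.0
```

Call:
send_rows:
  moves:
    - [[-0.002,0.001,0,0,0,0.14,0.5],[-0.002,0.001,0,0,0,0.14,0.5],[-0.002,0.001,0,0,0,0.14,0.5],[-0.002,0.001,0,0,0,0.14,0.5],[-0.002,0.001,0,0,0,0.14,0.5],[-0.002,0.001,0,0,0,0.14,0.5],[-0.002,0.001,0,0,0,0.14,0.5],[-0.004,0.001,0,0,0,0.14,0.5],[-0.004,0,0,0,0,0.14,0.5],[0,0,0,0,0,0.016,0.5]]

```text
clock: 13.35
eef_pos: [524.6, 61.7, 258.0]
tcp_rot: [-3.135, -1.072, 2.202]
contact_force: [0.2, 0.3, 0.4]
opening: 0.751
grasp_force: 0.0
```

Call:
send_rows:
  moves:
    - [[-0.0115,-0.001,-0.01,-0.0976,-0.0954,0,0.5],[-0.0115,-0.001,-0.01,-0.0976,-0.0954,0,0.5],[-0.0115,-0.001,-0.01,-0.0976,-0.0954,0,0.5],[-0.0115,-0.001,-0.01,-0.0976,-0.0954,0,0.5],[-0.0115,-0.001,-0.01,-0.0976,-0.0954,0,0.5],[-0.0115,-0.001,-0.01,-0.0976,-0.0954,0,0.5],[-0.0115,-0.001,-0.01,-0.0976,-0.0954,0,0.5],[-0.0115,-0.001,-0.01,-0.0976,-0.0954,0,0.5],[-0.0115,-0.001,-0.01,-0.0976,-0.0954,0,0.5],[-0.0115,-0.001,-0.01,-0.0976,-0.0954,0,0.5]]

```text
clock: 14.35
eef_pos: [409.6, 48.7, 160.3]
tcp_rot: [3.006, 0.247, 2.266]
contact_force: [-0.2, -0.5, -0.3]
opening: 0.749
grasp_force: 0.0
```

```bash
python3 - <<'E'
from log import *
import pickle
s=log(); Mt=R.from_euler('xyz',s['tcp_rot']); M=Mt.as_matrix()
Mw=R.from_euler('xyz',[3.1416,.3,2.345]); print('need rotvec',(Mw*Mt.inv()).as_rotvec().round(3),'need shift to pregrasp',(np.array([426,26.6,34])-100*Mw.as_matrix()[:,2]-s['eef_pos']).round(1))
f=grab_frame('wrist'); pickle.dump((s,f),open('w6.pkl','wb')); save(f,'w6')
hsv=cv2.cvtColor(f['img'],cv2.COLOR_RGB2HSV); nb=(((hsv[...,0]<95)|(hsv[...,0]>125)|(hsv[...,1]<120))&(hsv[...,2]>110)).astype(np.uint8)
nb=cv2.morphologyEx(nb,cv2.MORPH_OPEN,np.ones((5,5)))
A,c=cam(f,s); P=np.array([[477.6,-26.3,27],[410.3,42.6,27],[426,26.6,27]]); pr=cv2.projectPoints(P,cv2.Rodrigues(A.T)[0],-A.T@c,np.array(f['mtx'],float),np.array(f['dist'],float))[0].reshape(-1,2); print('proj',pr.round())
u,v=np.round(pr[2]).astype(int); n,l,st,ce=cv2.connectedComponentsWithStats(nb)
if 0<=u<640 and 0<=v<400:
  i=l[v,u]; ct=np.argwhere(l==i)[:,::-1].astype(np.float32); b=cv2.boxPoints(cv2.minAreaRect(ct)); print(i,st[i],b.round().tolist(),cast(f,b,27,s)[:,:2].round(1).tolist())
E
```

```text
14.35 q [ 0.24   0.042  2.306 -0.292  0.58  -0.245] p [409.6  48.7 160.3] r [3.006 0.247 2.266] F [-0.2 -0.5 -0.3] open 0.749 0.0
need rotvec [-0.127  0.062  0.042] need shift to pregrasp [ -4.2  -1.  -30.8]
proj [[304. 241.]
 [296. 162.]
 [298. 183.]]
3 [ 270  114   57  142 6028] [[264.0, 118.0], [317.0, 112.0], [335.0, 251.0], [281.0, 257.0]] [[364.0, 56.5], [395.2, 89.6], [516.3, -16.8], [471.9, -60.0]]
```

Call:
send_rows:
  moves:
    - [[-0.002,0,-0.015,-0.063,0.031,0.021,0.5],[-0.002,-0.001,-0.015,-0.064,0.031,0.021,0.5],[0,0,0,0,0,0,0.5]]

```text
clock: 14.7
eef_pos: [407.1, 48.0, 129.4]
tcp_rot: [-3.134, 0.294, 2.349]
contact_force: [0.7, -0.3, -0.3]
opening: 0.753
grasp_force: 0.0
```

Call:
send_rows:
  moves:
    - [[0.0042,-0.0042,-0.019,0,0,0,0.5],[0.0042,-0.0042,-0.019,0,0,0,0.5],[0.0042,-0.0042,-0.019,0,0,0,0.5],[0.0042,-0.0042,-0.019,0,0,0,0.5],[0.0042,-0.0042,-0.019,0,0,0,0.5],[0,0,0,0,0,0,0.5]]

```text
clock: 15.3
eef_pos: [428.5, 25.6, 34.7]
tcp_rot: [-3.136, 0.294, 2.345]
contact_force: [0.4, -0.8, 0.5]
opening: 0.749
grasp_force: 0.0
```

```bash
python3 - <<'E'
from log import *
s=log(); Mt=R.from_euler('xyz',s['tcp_rot']); Mw=R.from_euler('xyz',[3.1416,.3,2.345]); print('need rotvec',(Mw*Mt.inv()).as_rotvec().round(3),'shift',(np.array([426,26.6,34])-s['eef_pos']).round(1))
E
```

```text
15.3 q [ 0.25   0.394  2.308 -0.736  0.388  0.155] p [428.5  25.6  34.7] r [-3.136  0.294  2.345] F [ 0.4 -0.8  0.5] open 0.749 0.0
need rotvec [-0.001 -0.008  0.002] shift [-2.5  1.  -0.7]
```

Call:
send_rows:
  moves:
    - [[0,0,0,0,0,0,0.0],[0,0,0,0,0,0,-0.5],[0,0,0,0,0,0,-0.5],[0,0,0,0,0,0,-0.5],[0,0,0,0,0,0,-0.5]]
  grip_force: 60

```text
clock: 15.8
eef_pos: [429.9, 27.1, 36.7]
tcp_rot: [-3.139, 0.298, 2.348]
contact_force: [-3.5, 0.7, 10.3]
opening: 0.542
grasp_force: 63.1
```

```bash
python3 - <<'E'
from log import *
import pickle
s=log(); f=grab_frame('wrist'); pickle.dump((s,f),open('w7.pkl','wb')); save(f,'w7')
E
```

```text
15.8 q [ 0.254  0.39   2.307 -0.738  0.39   0.157] p [429.9  27.1  36.7] r [-3.139  0.298  2.348] F [-3.5  0.7 10.3] open 0.542 63.1
```

Call:
send_rows:
  moves:
    - [[0,0,0.01,0,0,0,-0.5],[0,0,0.02,0,0,0,-0.5],[0.008,0,0.03,0,0,0,-0.5],[0.008,0,0.03,0,0,0,-0.5],[0.008,0,0.03,0,0,0,-0.5],[0.008,0,0.03,0,0,0,-0.5],[0.008,0,0.03,0,0,0,-0.5],[0.008,0,0.01,0.05,0.0491,0,-0.5],[0.008,0,0,0.08,0.0786,0,-0.5],[0.008,0,0,0.08,0.0786,0,-0.5]]

```text
clock: 16.85
eef_pos: [494.1, 28.0, 227.4]
tcp_rot: [3.141, -0.001, 2.351]
contact_force: [0.0, -0.3, -2.2]
opening: 0.546
grasp_force: 62.2
```

Call:
send_rows:
  moves:
    - [[0.008,0,0,0.0911,0.0895,0,-0.5],[0.008,0,0,0.0911,0.0895,0,-0.5],[0.008,0,0,0.0911,0.0895,0,-0.5],[0.008,0,0,0.0911,0.0895,0,-0.5],[0.008,0,0,0.0911,0.0895,0,-0.5],[0,0,0,0.0911,0.0895,0,-0.5],[0,0,0,0.0911,0.0895,0,-0.5],[0,0,0,0.0911,0.0895,0,-0.5],[0,0,0,0.0911,0.0895,0,-0.5],[0,0,0,0.0911,0.0895,0,-0.5]]

```text
clock: 17.85
eef_pos: [534.3, 26.7, 226.0]
tcp_rot: [3.134, -1.278, 2.358]
contact_force: [0.0, -0.7, -2.1]
opening: 0.543
grasp_force: 62.3
```

```bash
cat > up.py <<'E'
from log import *
import pickle
s7,f7=pickle.load(open('w7.pkl','rb'))
s=log(); M=R.from_euler('xyz',s['tcp_rot']).as_matrix(); M7=R.from_euler('xyz',s7['tcp_rot']).as_matrix()
a=np.arctan2(-M7[0,1],M7[1,1])+0; y=M7[:,1]; ax=np.array([-y[1],y[0],0]); ax/=np.linalg.norm(ax); z=M@M7.T@ax
print('bottle axis',z.round(3),'fix rotvec',np.cross(z,[0,0,1]).round(3),'tool az',np.arctan2(M[1,2],M[0,2]).round(3),'tz',M[:,2].round(3))
E
python3 up.py
```

```text
17.85 q [-0.255  0.846  1.39   0.587  2.06  -1.1  ] p [534.3  26.7 226. ] r [ 3.134 -1.278  2.358] F [ 0.  -0.7 -2.1] open 0.543 62.3
bottle axis [ 0.002 -0.005  1.   ] fix rotvec [-0.005 -0.002  0.   ] tool az 2.35 tz [-0.673  0.681 -0.289]
```

Call:
send_rows:
  moves:
    - [[0.001,-0.002,0,0,0,-0.1,-0.5],[0.001,-0.002,0,0,0,-0.13,-0.5],[0.001,-0.002,0,0,0,-0.13,-0.5],[0.001,-0.002,0,0,0,-0.13,-0.5],[0.001,-0.002,0,0,0,-0.13,-0.5],[0.001,-0.002,0,0,0,-0.13,-0.5],[0.001,-0.002,0,0,0,-0.13,-0.5],[0.001,-0.002,0,0,0,-0.13,-0.5],[0.001,-0.002,0,0,0,-0.13,-0.5],[0.001,-0.002,0,0,0,-0.13,-0.5]]

```text
clock: 18.85
eef_pos: [543.9, 6.1, 225.9]
tcp_rot: [3.136, -1.273, 1.08]
contact_force: [0.4, 0.9, -1.1]
opening: 0.549
grasp_force: 62.3
```

Call:
send_rows:
  moves:
    - [[0.001,-0.002,0,0,0,-0.13,-0.5],[0.001,-0.002,0,0,0,-0.13,-0.5],[0.001,-0.002,0,0,0,-0.1,-0.5],[0.001,-0.002,0,0,0,-0.07,-0.5],[0.001,-0.002,0,0,0,-0.07,-0.5],[0.001,-0.002,0,0,0,-0.06,-0.5],[0.001,-0.002,0,0,0,-0.06,-0.5],[0.001,-0.002,0,0,0,-0.06,-0.5],[0.001,-0.002,0,0,0,-0.06,-0.5],[0.001,-0.002,0,0,0,-0.06,-0.5]]

```text
clock: 19.85
eef_pos: [553.6, -13.6, 226.0]
tcp_rot: [3.137, -1.274, 0.282]
contact_force: [0.6, 0.1, -1.9]
opening: 0.546
grasp_force: 62.3
```

Call:
send_rows:
  moves:
    - [[0.001,0,0,0,0,-0.06,-0.5],[0.001,0,0,0,0,-0.05,-0.5],[0.001,0,0,0,0,-0.04,-0.5],[0,0,0,0,0,0,-0.5]]

```text
clock: 20.25
eef_pos: [556.4, -12.1, 225.9]
tcp_rot: [3.14, -1.274, 0.133]
contact_force: [1.1, 1.3, -1.8]
opening: 0.549
grasp_force: 62.4
```

```bash
python3 up.py
```

```text
20.25 q [-0.217  0.398  2.559  2.766  1.101 -1.501] p [556.4 -12.1 225.9] r [ 3.14  -1.274  0.133] F [ 1.1  1.3 -1.8] open 0.549 62.4
bottle axis [-0.001  0.     1.   ] fix rotvec [ 0.     0.001 -0.   ] tool az 0.132 tz [ 0.948  0.126 -0.292]
```

Call:
send_rows:
  moves:
    - [[0.034,-0.003,0,0,0,-0.02,-0.5],[0.034,-0.003,0,0,0,-0.02,-0.5],[0.034,-0.004,-0.01,0,0,-0.02,-0.5],[0,0,-0.03,0,0,0,-0.5],[0,0,-0.03,0,0,0,-0.5],[0,0,-0.03,0,0,0,-0.5],[0,0,-0.02,0,0,0,-0.5],[0,0,-0.01,0,0,0,-0.5],[0,0,0,0,0,0,-0.5],[0,0,0,0,0,0,-0.5]]

```text
clock: 21.25
eef_pos: [658.9, -23.3, 96.4]
tcp_rot: [-3.141, -1.275, 0.07]
contact_force: [0.4, -0.2, -1.0]
opening: 0.545
grasp_force: 62.3
```

```bash
python3 up.py
```

```text
21.25 q [-0.134  0.811  2.335  2.936  1.28  -1.572] p [658.9 -23.3  96.4] r [-3.141 -1.275  0.07 ] F [ 0.4 -0.2 -1. ] open 0.545 62.3
bottle axis [-0.002 -0.     1.   ] fix rotvec [-0.     0.002  0.   ] tool az 0.071 tz [ 0.954  0.068 -0.291]
```

Call:
send_rows:
  moves:
    - [[0,0,-0.003,0,0,0,-0.5],[0,0,-0.003,0,0,0,-0.5],[0,0,-0.003,0,0,0,-0.5],[0,0,-0.002,0,0,0,-0.5],[0,0,0,0,0,0,-0.5]]

```text
clock: 21.75
eef_pos: [658.6, -23.0, 84.6]
tcp_rot: [-3.14, -1.274, 0.07]
contact_force: [0.7, 0.3, -1.2]
opening: 0.546
grasp_force: 62.3
```

Call:
send_rows:
  moves:
    - [[0,0,-0.001,0,0,0,-0.5],[0,0,-0.001,0,0,0,-0.5],[0,0,-0.001,0,0,0,-0.5],[0,0,0,0,0,0,-0.5]]

```text
clock: 22.15
eef_pos: [658.6, -23.1, 81.6]
tcp_rot: [-3.141, -1.274, 0.07]
contact_force: [0.5, -0.2, -1.7]
opening: 0.544
grasp_force: 62.3
```

Call:
send_rows:
  moves:
    - [[0,0,-0.001,0,0,0,-0.5],[0,0,-0.001,0,0,0,-0.5],[0,0,0,0,0,0,-0.5]]

```text
clock: 22.45
eef_pos: [658.6, -23.1, 79.6]
tcp_rot: [-3.14, -1.274, 0.07]
contact_force: [-0.4, 1.3, -1.9]
opening: 0.548
grasp_force: 62.3
```

Call:
send_rows:
  moves:
    - [[0,0,-0.001,0,0,0,-0.5],[0,0,-0.001,0,0,0,-0.5],[0,0,0,0,0,0,-0.5]]

```text
clock: 22.75
eef_pos: [658.6, -23.1, 77.6]
tcp_rot: [-3.14, -1.274, 0.07]
contact_force: [-0.3, 0.1, -1.5]
opening: 0.55
grasp_force: 62.3
```

Call:
send_rows:
  moves:
    - [[0,0,-0.001,0,0,0,-0.5],[0,0,0,0,0,0,-0.5]]

```text
clock: 22.95
eef_pos: [658.6, -23.1, 76.6]
tcp_rot: [-3.14, -1.274, 0.07]
contact_force: [1.2, -0.1, -1.8]
opening: 0.549
grasp_force: 62.3
```

Call:
send_rows:
  moves:
    - [[0,0,-0.001,0,0,0,-0.5],[0,0,0,0,0,0,-0.5]]

```text
clock: 23.15
eef_pos: [658.8, -23.1, 76.3]
tcp_rot: [-3.141, -1.276, 0.071]
contact_force: [-1.2, -0.0, 2.1]
opening: 0.542
grasp_force: 62.5
```

Contact felt at about 4 N. Releasing.

Call:
send_rows:
  moves:
    - [[0,0,0,0,0,0,0.1],[0,0,0,0,0,0,0.25],[0,0,0,0,0,0,0.4],[0,0,0,0,0,0,0.4]]

```text
clock: 23.55
eef_pos: [658.6, -23.1, 75.7]
tcp_rot: [-3.141, -1.274, 0.07]
contact_force: [0.0, 0.4, 0.1]
opening: 0.702
grasp_force: 0.0
```

```bash
python3 - <<'E'
from log import *
s=log(); f=grab_frame('wrist')['img']; g=grab_frame('scene')['img']
cv2.imwrite('pics/s8.png',np.hstack([cv2.resize(g[180:320,220:360],(420,420),interpolation=cv2.INTER_CUBIC),cv2.resize(f[60:350,180:430],(362,420))])[:,:,::-1])
E
```

```text
23.55 q [-0.134  0.867  2.323  2.939  1.321 -1.581] p [658.6 -23.1  75.7] r [-3.141 -1.274  0.07 ] F [0.  0.4 0.1] open 0.702 0.0
```

View pics/s8.png

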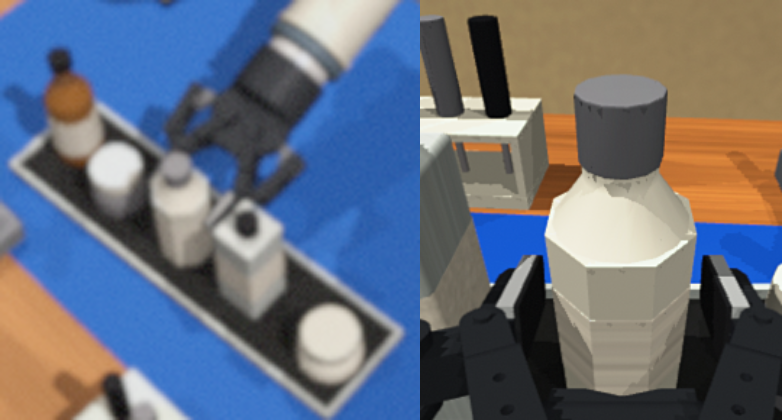

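The bottle stands upright between the open fingers at left-panel (180,210), with the tin upright beside it at (248,258) and all the neighbours in place. Retracting along the tool axis.

Call:
send_rows:
  moves:
    - [[-0.01,-0.0007,0.003,0,0,0,0.4],[-0.019,-0.0013,0.006,0,0,0,0.4],[-0.028,-0.002,0.009,0,0,0,0.4],[-0.028,-0.002,0.009,0,0,0,0.4],[-0.02,-0.001,0.03,0,0,0,0.4],[0,0,0.04,0,0,0,0.4],[0,0,0,0,0,0,0.4],[0,0,0,0,0,0,0.4],[0,0,0,0,0,0,0.4]]

```text
clock: 24.55
eef_pos: [553.4, -30.0, 172.3]
tcp_rot: [-3.14, -1.274, 0.07]
contact_force: [0.6, -0.3, 0.5]
opening: 0.704
grasp_force: 0.0
```

```bash
python3 - <<'E'
from log import *
import pickle
s=log(); f=grab_frame('scene'); g=pickle.load(open('f0.pkl','rb'))['scene']
A,c=cam(f); w=lambda p:cv2.projectPoints(np.array(p,float).reshape(-1,3),np.array(f['rvec'],float),np.array(f['tvec'],float),np.array(f['mtx'],float),np.array(f['dist'],float))[0].reshape(-1,2)
print('expected cap px: tin',w([661.5,59.5,141]),'bottle',w([668,-22,147]))
hsv=cv2.cvtColor(f['img'],cv2.COLOR_RGB2HSV)
for nm,p in(('tin',[661.5,59.5,141]),('bottle',[668,-22,147])):
    u,v=w(p)[0].astype(int); print(nm,hsv[v-1:v+2,u-1:u+2].reshape(-1,3).mean(0))
# change at neighbours/dish/phone/screwdriver
d=cv2.absdiff(f['img'],g['img']).max(2)
for nm,(u,v) in dict(jar_a=(329,294),jar_b=(259,239),tall=(244,215),dish=(418,283),phone=(270,163),driver=(445,256)).items(): print(nm,d[v-8:v+9,u-8:u+9].mean().round(1))
E
```

```text
24.55 q [-0.218  0.611  2.569  2.855  1.311 -1.582] p [553.4 -30.  172.3] r [-3.14  -1.274  0.07 ] F [ 0.6 -0.3  0.5] open 0.704 0.0
expected cap px: tin [[302.27225946 253.29849635]] bottle [[278.66142975 234.95200757]]
tin [134.77777778  12.55555556  55.        ]
bottle [132.44444444   5.44444444 171.        ]
jar_a 1.5
jar_b 10.8
tall 2.7
dish 1.7
phone 6.1
driver 12.9
```

```bash
python3 -c "
from rig import sign_off
print(sign_off())"
```

```text
the job is handed in; nothing more can be done
None
```

I handed in the job at about 24.6 s. The tin and the white bottle both stand upright on the lane floor with the arm clear, and the tin is square to the lane. The neighbours, dish, phone and screwdriver showed no sign of having moved in the final camera checks, and the hand-in returned no verdict.

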